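Find the service-duct hatch that has slipped its catch and push it open

ROBOT

A 6-joint arm with a two-finger parallel gripper is mounted at the origin on the work surface. World frame = base frame: x ahead of the robot, y to its left, z up, the work surface at z = 0. Lengths are in m, angles in rad, forces in N, time in s.
With the tool pointing down it reaches from about 0.25 to 0.775 m from the base axis. Payload 4 kg.
Tool frame: the origin (TCP) lies midway between the tips of the shut fingers; the grasp point (between the pads) lies 19 mm behind it (robot.pinch_z is the distance from the TCP to the grasp point, in m); x points along the fingers, y is the direction in which the jaws open and shut, and the axes are right-handed (so a half turn about x gives the same grasp; the last joint's range is limited). The gripper opens to 94 mm and grips with 3 to 60 N. Pads are 16 mm wide; open, the fingers measure 119 mm over their backs; the gripper's body (75 mm by 177 mm) begins 78 mm behind the grasp point.
Start: joints at [-1.29, 0.087, 1.371, -0, 1.684, -0.103], TCP at [0.206, -0.51, 0.206] pointing down, gripper open.
Joint ranges: [-3.1, 3.1], [-0.76, 2.03], [0.27, 2.55], [-1.08, 4.22], [0.17, 2.65], [-2.57, 2.57]. Speed limits (rad/s): [2.79, 2.79, 3.14, 3.14, 3.14, 3.14].

INTERFACE

Orientations are given as [roll, pitch, yaw] about the fixed x, y, z axes, in that order (R = Rz(yaw) Ry(pitch) Rx(roll)).
In Python, from bench import robot, imaging gives the robot as it stands. The module is installed in compiled form; this text tells all that it offers.
- The arm moves only by the tool drive_tool, never from a script. Its argument "commands" is a list that holds one entry, the list of rows, each a list of 4 numbers: the shift along the tool's x, y, z as a fraction of full scale, then the turn about the tool's x as a fraction of full scale. A call has 1 to 20 rows; each row shifts and turns the commanded pose from where the row before left it, along the tool's axes as they then stand; what a row does not reach is not made up. Full scale, the value 1, is 0.25 m for a shift and 360 degrees for a turn. A row lasts 1/10 s, in which the tool goes at most 50 mm and 8.59 degrees, less where a joint would pass 70% of its speed; a pose out of reach is approached as far as the arm can. A call with a number of a shift or a turn outside -1 to 1 is refused whole. A call with a gripper value outside its range is refused whole. "grip" is the opening, from 0 (shut) to 1 (fully open), set as the call begins (left out, the last holds). The fingers move at their own pace and stop on an object; the grip force is fixed at half the most. Time passes only in rows, so rows that do not move let the fingers close. It gives the time, the measured TCP pose, the force and the opening at its end, in the units of the state.
- robot.get_obs(): the state, without advancing time (a new reading comes with each control period).
- imaging.snapshot(name): name is "side" or "top"; returns a dict with "pixels" (400x640x3 uint8, red, green, blue), "z_map" (400x640 float32, m along the optical axis (not along the pixel's ray), 0 where there is no reading), "mtx" (3x3 intrinsics, pixels), "extrinsics" (4x4, takes a point from world to camera coordinates). Camera axes: x right, y up, looking along -z (the intrinsics and any distortion apply to the point x, -y, -z); pixel columns grow to the right and rows downward; lengths in m; the calibration is good to about 2 mm. A picture is of the moment at which its call begins.
- robot.close_job(): hands the job in, once; it reports no verdict.
The state is a dict: "time": time; "joint_positions": joint angles; "qvel": joint speeds; "joint_torque": joint torques, N m; "tool_pos": TCP position; "ee_rot": TCP orientation; "wrist_force": force on the tool from outside, world axes, zero at the start; "wrist_torque": the same for the moment, N m; "width": finger opening in m.
Only numpy, scipy, OpenCV 4.12 (cv2) and the standard library are available. Lean on these libraries where they do the work, as an engineer would, in place of code of your own. Each camera call takes 0.05 s, during which the arm holds its last target.

TASK

One of the four identical hatches in the top of the bench service duct has slipped its catch; which one cannot be seen. With the fingertips press gently on the ribbed back strip of the hatches, one after another, until you find the one that rocks, then push its raised front edge up and back, without gripping it, until it stands fully open against its stop, and leave it standing. Do not force the hatches that are caught, and leave the bottle, beaker and tip box where they are.

Things in the scene. Friction and masses are not known exactly. Their poses are not given: they have to be found in the camera images.
- duct: Grey sheet-metal service duct fixed on the bench, 520 mm long (y axis), 172 mm deep (x axis, pointing away from the robot), 85 mm high; origin: centre of its underside. Four identical steel hatches lie flush in its top, 112 mm apart along y, hatch1 at the -y end. Behind them a 20 mm flange; inside, a pipe and valves 30 mm or more below the top, in the front half only.
- hatch1 (a joint): Tilt of hatch 1 (rad): 0 shut and flush; grows as its back strip goes down and its front edge comes up; stop at 1.66 (5 degrees past upright). The pivot is stiff: a free hatch stays at any tilt it is left at. A caught hatch only gives a hair on its sprung catch (under 0.07) and comes back. Which one is free cannot be seen.
- hatch1_back (a point): Where to press hatch 1: middle of its ribbed back strip, on the top face, 32 mm behind the pivot line and 22 mm before its back edge (moves with the hatch). A free hatch gives here at about 3 N; pressing in front of the pivot never moves any hatch.
- hatch1_front (a point): Middle of the front edge of hatch 1, level with its top face, 76 mm from the pivot line (moves with the hatch). Plate 104 mm wide (y), 130 mm deep (x), 4 mm thick, about 0.2 kg; at the front edge a lip is turned down 12 mm.
- hatch1_pivot (a point): Middle of the pivot line of hatch 1, which runs along the duct's y, 6 mm under the shut top face; steel knuckles beside the hatch show this line.
- hatch2 (a joint): Tilt of hatch 2 (rad): 0 shut and flush; grows as its back strip goes down and its front edge comes up; stop at 1.66 (5 degrees past upright). The pivot is stiff: a free hatch stays at any tilt it is left at. A caught hatch only gives a hair on its sprung catch (under 0.07) and comes back. Which one is free cannot be seen.
- hatch2_back (a point): Where to press hatch 2: middle of its ribbed back strip, on the top face, 32 mm behind the pivot line and 22 mm before its back edge (moves with the hatch). A free hatch gives here at about 3 N; pressing in front of the pivot never moves any hatch.
- hatch2_front (a point): Middle of the front edge of hatch 2, level with its top face, 76 mm from the pivot line (moves with the hatch). Plate 104 mm wide (y), 130 mm deep (x), 4 mm thick, about 0.2 kg; at the front edge a lip is turned down 12 mm.
- hatch2_pivot (a point): Middle of the pivot line of hatch 2, which runs along the duct's y, 6 mm under the shut top face; steel knuckles beside the hatch show this line.
- hatch3 (a joint): Tilt of hatch 3 (rad): 0 shut and flush; grows as its back strip goes down and its front edge comes up; stop at 1.66 (5 degrees past upright). The pivot is stiff: a free hatch stays at any tilt it is left at. A caught hatch only gives a hair on its sprung catch (under 0.07) and comes back. Which one is free cannot be seen.
- hatch3_back (a point): Where to press hatch 3: middle of its ribbed back strip, on the top face, 32 mm behind the pivot line and 22 mm before its back edge (moves with the hatch). A free hatch gives here at about 3 N; pressing in front of the pivot never moves any hatch.
- hatch3_front (a point): Middle of the front edge of hatch 3, level with its top face, 76 mm from the pivot line (moves with the hatch). Plate 104 mm wide (y), 130 mm deep (x), 4 mm thick, about 0.2 kg; at the front edge a lip is turned down 12 mm.
- hatch3_pivot (a point): Middle of the pivot line of hatch 3, which runs along the duct's y, 6 mm under the shut top face; steel knuckles beside the hatch show this line.
- hatch4 (a joint): Tilt of hatch 4 (rad): 0 shut and flush; grows as its back strip goes down and its front edge comes up; stop at 1.66 (5 degrees past upright). The pivot is stiff: a free hatch stays at any tilt it is left at. A caught hatch only gives a hair on its sprung catch (under 0.07) and comes back. Which one is free cannot be seen.
- hatch4_back (a point): Where to press hatch 4: middle of its ribbed back strip, on the top face, 32 mm behind the pivot line and 22 mm before its back edge (moves with the hatch). A free hatch gives here at about 3 N; pressing in front of the pivot never moves any hatch.
- hatch4_front (a point): Middle of the front edge of hatch 4, level with its top face, 76 mm from the pivot line (moves with the hatch). Plate 104 mm wide (y), 130 mm deep (x), 4 mm thick, about 0.2 kg; at the front edge a lip is turned down 12 mm.
- hatch4_pivot (a point): Middle of the pivot line of hatch 4, which runs along the duct's y, 6 mm under the shut top face; steel knuckles beside the hatch show this line.
- wash_bottle_center (a point): Loose white wash bottle, 66 mm across, 175 mm high with its bent spout, standing just off the duct's +y end; point 65 mm above the bench. Bystander
- beaker_center (a point): Loose glass beaker, 68 mm across, 85 mm high, standing in front of the duct; point half-way up. Bystander
- tip_box_center (a point): Loose grey pipette-tip box with clear lid, 78 x 116 mm, 62 mm high, in front of the duct; point half-way up. Bystander

How it is judged:
By the outcome, as a careful person would: the job done as asked, in the order asked, and still so for the second after the job is handed in, with the robot touching nothing.
It also fails if it takes over 58 s, if anything falls off the work surface, if the arm or the gripper's body presses on something with over 40 N, if the wrist force passes 120 N, or if a joint passes its speed limit or range.

## Working session

There is one attempt and no reset: what is moved stays moved. The work goes in short steps, Python scripts to look and compute and a tool call to move; the robot and the scene stay as the last step left them, time stands still between calls to the robot, and variables do not carry over. Pictures are saved under pics/ and viewed, and the job is handed in when it is done.

Besides the shell and the picture viewer there is one more tool, called after "Call:" by a JSON object that holds its "method" and its "body", one argument or row to a line. drive_tool: Moves the arm, as the interface text tells. Shift numbers are shares of 0.25 m and turn numbers shares of 360 degrees, none past 1 either way. Its arguments: {"type":"object","properties":{"commands":{"type":"array","items":{"type":"array","items":{"type":"array","items":{"type":"number","minimum":-1,"maximum":1}}}},"grip":{"type":"number"}},"required":["commands"]}

```bash
mkdir -p pics
cat > h.py <<'E'
import numpy as np, cv2
from bench import robot, imaging
def snap(n,f):
    s=imaging.snapshot(n); cv2.imwrite('pics/'+f+'.png',cv2.cvtColor(s['pixels'],cv2.COLOR_RGB2BGR)); np.savez('pics/'+f+'.npz',**s); return s
def world(s):
    z=s['z_map'];K=s['mtx'];E=s['extrinsics']
    v,u=np.mgrid[0:400,0:640]
    P=np.stack([(u-K[0,2])/K[0,0]*z,-(v-K[1,2])/K[1,1]*z,-z,np.ones_like(z)],-1)
    return (P@np.linalg.inv(E).T)[...,:3]
E
python3 - <<'E'
from h import *
np.set_printoptions(precision=4,suppress=True)
print(robot.get_obs(), robot.pinch_z)
for n in('top','side'):
    s=snap(n,n+'0');print(n,s['mtx'],s['extrinsics'])
E
```

```text
{'time': 0.0, 'joint_positions': array([-1.2901,  0.088 ,  1.3722, -0.    ,  1.6836, -0.1031]), 'qvel': array([-0.0018, -0.0016, -0.0012, -0.0007, -0.0006,  0.0005]), 'joint_torque': array([ -0.0023, -34.0185, -30.2429,   0.0715,   0.0328,  -0.0002]), 'tool_pos': array([ 0.2058, -0.5095,  0.2043]), 'ee_rot': array([-1.6645,  1.5686,  1.8609]), 'wrist_force': array([ 0.3735,  0.3377, -0.3428]), 'wrist_torque': array([ 0.0249, -0.0061, -0.0619]), 'width': 0.0939549121591395} 0.0188
top [[437.5651   0.     317.3577]
 [  0.     437.5651 203.5292]
 [  0.       0.       1.    ]] [[-0.0174 -0.9998 -0.0139  0.1057]
 [ 0.9903 -0.0191  0.1379 -0.5148]
 [-0.1381 -0.0113  0.9904 -1.0525]
 [ 0.      0.      0.      1.    ]]
side [[385.8207   0.     321.841 ]
 [  0.     385.8207 202.5105]
 [  0.       0.       1.    ]] [[-0.9361 -0.3516  0.0035  0.5212]
 [ 0.2559 -0.6744  0.6926 -0.1062]
 [-0.2411  0.6493  0.7213 -0.9249]
 [ 0.      0.      0.      1.    ]]
```

View pics/top0.png

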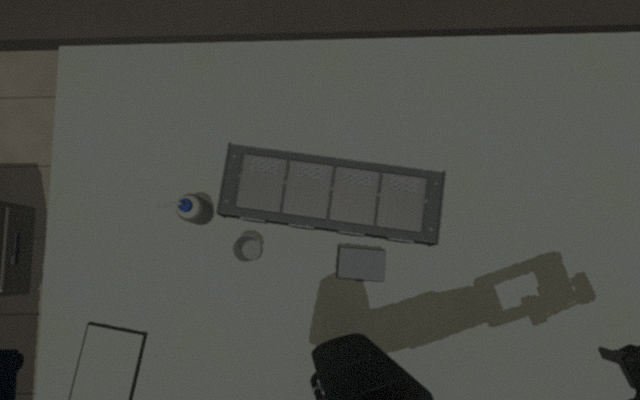

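View pics/side0.png

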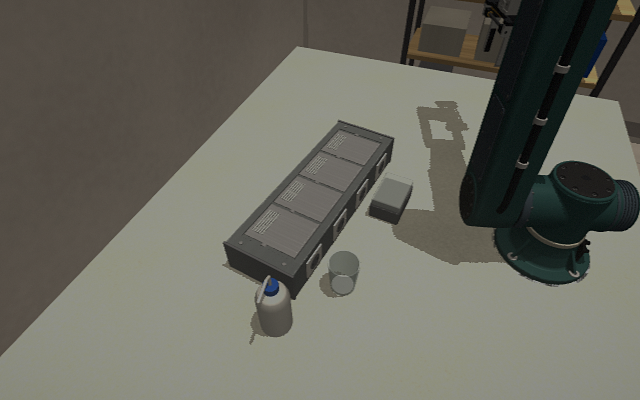

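Run:
```python
from h import *
np.set_printoptions(precision=4,suppress=True)
s=dict(np.load('pics/top0.npz'));W=world(s)
m=(W[...,2]>.078)&(W[...,2]<.092)&(s['z_map']>0)
m=m.astype(np.uint8); n,l,st,c=cv2.connectedComponentsWithStats(m)
for i in range(1,n):
    if st[i,4]>300:
        p=W[l==i]; print(st[i],p.min(0),p.max(0),np.median(p[:,2]),cv2.minAreaRect(p[:,:2].astype(np.float32)*1000))
cv2.imwrite('pics/m.png',m*255)
```

```text
[  216   142   230   103 15594] [ 0.4089 -0.2103  0.078 ] [0.6651 0.3369 0.0918] 0.08472798814552063 ((536.8350830078125, 62.8150634765625), (528.787109375, 177.20553588867188), 81.03563690185547)
```

The top view shows the duct's corners at about (230,145), (444,170), (437,243) and (219,215). The hatches run from hatch4 at about (262,183) to hatch1 at about (402,203). The bottle is at (187,205), the beaker at (250,246) and the tip box at (361,263). Next I'll rectify the duct top to get its exact pose.

Run:
```python
from h import *
np.set_printoptions(precision=4,suppress=True)
s=dict(np.load('pics/top0.npz'));W=world(s)
m=((W[...,2]>.081)&(W[...,2]<.09)&(s['z_map']>0)).astype(np.uint8)
m=cv2.morphologyEx(m,cv2.MORPH_OPEN,np.ones((3,3)))
p=W[m>0]; r=cv2.minAreaRect(p[:,:2].astype(np.float32)*1000);print(r)
yaw=np.radians(r[2]-90 if r[1][0]>r[1][1] else r[2]); c=np.array(r[0])/1000
print('yaw',np.degrees(yaw),c)
# rectify z=.085, 1.25px/mm ; image u=-y, v=-x in duct frame
K,E=s['mtx'],s['extrinsics']
R=np.array([[np.cos(yaw),-np.sin(yaw)],[np.sin(yaw),np.cos(yaw)]])
def px(P):
    q=E[:3,:3]@P+E[:3,3]; q=K@np.array([q[0],-q[1],-q[2]]);return q[:2]/q[2]
d=[(-.1,-.27),(-.1,.27),(.1,.27),(.1,-.27)]
src=np.float32([px(np.r_[c+R@np.array(a),.085]) for a in d])
dst=np.float32([((.3-a[1])*1300,(.12-a[0])*1300) for a in d])
H=cv2.getPerspectiveTransform(src,dst)
im=cv2.warpPerspective(cv2.imread('pics/top0.png'),H,(780,312),flags=cv2.INTER_CUBIC)
im=cv2.convertScaleAbs(im,alpha=2)
for x in(-.086,-.064,.012,.066,.086):
    v=int((.12-x)*1300); cv2.line(im,(0,v),(30,v),(0,0,255),1);cv2.line(im,(750,v),(779,v),(0,0,255),1)
for y in(-.26,-.22,-.168,-.056,.056,.168,.26):
    u=int((.3-y)*1300); cv2.line(im,(u,0),(u,25),(0,0,255),1);cv2.line(im,(u,290),(u,311),(0,0,255),1)
cv2.imwrite('pics/rect.png',im)
for nm,(u,v) in dict(bottle=(187,205),beaker=(250,246),tip=(361,263)).items():
    w=W[v,u]; print(nm,w,R.T@(w[:2]-c))
from scipy.spatial.transform import Rotation as Ro
o=robot.get_obs();print(Ro.from_euler('xyz',o['ee_rot']).as_matrix())
```

```text
((537.062744140625, 63.30534362792969), (527.9747924804688, 172.74118041992188), 80.95964813232422)
yaw -9.040351867675781 [0.5371 0.0633]
bottle [0.5037 0.3876 0.1457] [-0.0839  0.315 ]
beaker [0.4159 0.2695 0.0023] [-0.1521  0.1846]
tip [ 0.3681 -0.0057  0.0601] [-0.156  -0.0946]
[[-0.0006  0.3744 -0.9273]
 [ 0.0019 -0.9272 -0.3744]
 [-1.     -0.0019 -0.0002]]
```

View pics/rect.png

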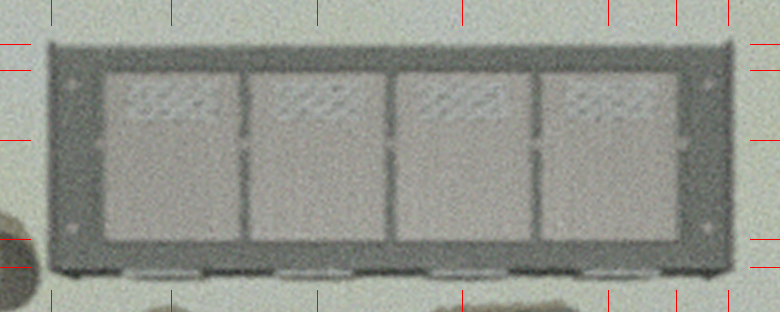

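The rectified view matches the given sizes: yaw is -9.0° and the knuckles and hatch edges fall within 1–3 mm of where they should be. I'll shut the fingers, turn the jaw axis along duct y and go above hatch1's back strip.

Call:
{"method": "drive_tool", "body": {
  "commands": [
    [[0,0,0,0.0216],[0,0,0,0.0216],[0,0,0,0.0216],[0,0,0,0.0216],[0,-0.1285,-0.08,0],[0,-0.1285,-0.08,0],[0,-0.1285,-0.08,0],[0,-0.1285,-0.08,0],[0,-0.1285,-0.08,0],[0,-0.1285,-0.08,0],[0,-0.1285,-0.08,0],[0,-0.1285,-0.08,0],[0,-0.1285,-0.08,0],[0,-0.1285,-0.08,0],[0,-0.1285,-0.08,0],[0,-0.1285,-0.08,0],[0,-0.1285,-0.08,0],[0,-0.1285,-0.08,0]]
  ],
  "grip": 0
}}

```text
time: 1.9
tool_pos: [0.5542, -0.1089, 0.2049]
ee_rot: [0.077, 1.57, 3.06]
wrist_force: [0.4, -0.6, 0.2]
width: 0.0001
```

```bash
cat >> h.py <<'E'
from scipy.spatial.transform import Rotation as Ro
def st():
    np.set_printoptions(precision=4,suppress=True)
    o=robot.get_obs();c=np.array([.5356,.0635]);a=np.radians(-9.04)
    R=np.array([[np.cos(a),-np.sin(a)],[np.sin(a),np.cos(a)]])
    M=Ro.from_euler('xyz',o['ee_rot']).as_matrix()
    print('t',o['time'],'duct',R.T@(o['tool_pos'][:2]-c),'z',o['tool_pos'][2],'F',o['wrist_force'],'w',o['width'],'j6',o['joint_positions'][5],'y-axis',R.T@M[:2,1],'x',M[:,0])
E
python3 -c "
from h import *
st()"
```

```text
t 1.9 duct [ 0.0455 -0.1673] z 0.2048645871020462 F [ 0.3969 -0.6263  0.192 ] w 8.76959182645564e-05 j6 1.435523156918549 y-axis [-0.0012 -1.    ] x [-0.001   0.0001 -1.    ]
```

Call:
{"method": "drive_tool", "body": {
  "commands": [
    [[0.11,0,0,0],[0.11,0,0,0],[0.11,0,0,0],[0.1,0,0,0],[0.02,0,0,0],[0,0,0,0]]
  ]
}}

```text
time: 2.5
tool_pos: [0.5527, -0.11, 0.0917]
ee_rot: [-0.107, 1.568, 2.876]
wrist_force: [-0.6, 0.7, -0.0]
width: 0.0007
```

Call:
{"method": "drive_tool", "body": {
  "commands": [
    [[0.008,0,0,0],[0.004,0,0,0],[0,0,0,0]]
  ]
}}

```text
time: 2.8
tool_pos: [0.5544, -0.1106, 0.0913]
ee_rot: [2.978, 1.568, -0.322]
wrist_force: [0.1, -0.1, -0.5]
width: 0.0006
```

Call:
{"method": "drive_tool", "body": {
  "commands": [
    [[0.004,0,0,0],[0,0,0,0]]
  ]
}}

```text
time: 3.0
tool_pos: [0.5538, -0.1104, 0.0894]
ee_rot: [2.926, 1.57, -0.374]
wrist_force: [0.2, 0.6, 0.3]
width: 0.0002
```

Call:
{"method": "drive_tool", "body": {
  "commands": [
    [[0.006,0,0,0],[0.004,0,0,0],[0,0,0,0]]
  ]
}}

```text
time: 3.3
tool_pos: [0.5535, -0.1102, 0.0862]
ee_rot: [0.032, 1.57, 3.014]
wrist_force: [0.6, -0.3, -1.1]
width: 0.0003
```

Call:
{"method": "drive_tool", "body": {
  "commands": [
    [[0.004,0,0,0],[0,0,0,0]]
  ]
}}

```text
time: 3.5
tool_pos: [0.5536, -0.1103, 0.0854]
ee_rot: [0.835, 1.571, -2.466]
wrist_force: [-0.5, -0.2, 0.0]
width: 0.0004
```

Call:
{"method": "drive_tool", "body": {
  "commands": [
    [[0.004,0,0,0],[0,0,0,0]]
  ]
}}

```text
time: 3.7
tool_pos: [0.5538, -0.1103, 0.0851]
ee_rot: [2.892, 1.57, -0.409]
wrist_force: [-1.6, 0.5, 3.0]
width: 0.0002
```

Call:
{"method": "drive_tool", "body": {
  "commands": [
    [[0.004,0,0,0],[0,0,0,0]]
  ]
}}

```text
time: 3.9
tool_pos: [0.5538, -0.1103, 0.0849]
ee_rot: [2.892, 1.57, -0.409]
wrist_force: [-2.3, 1.1, 5.9]
width: 0.0004
```

```bash
python3 -c "
from h import *
st()"
```

```text
t 3.9 duct [ 0.0453 -0.1688] z 0.08487259657391438 F [-2.3412  1.0874  5.9182] w 0.00038356721519745504 j6 1.4328521106986958 y-axis [-0.0012 -1.    ] x [ 0.0009 -0.0004 -1.    ]
```

Hatch1 resists with 5.9 N and doesn't move, so it's caught. On to hatch2.

Call:
{"method": "drive_tool", "body": {
  "commands": [
    [[-0.048,0,0,0],[0,-0.149,0.002,0],[0,-0.15,0.002,0],[0,-0.149,0,0],[0.026,0,0,0],[0.01,0,0,0],[0,0,0,0]]
  ]
}}

```text
time: 4.6
tool_pos: [0.5698, -0.0003, 0.0857]
ee_rot: [0.487, 1.569, -2.814]
wrist_force: [-0.3, 0.4, -0.0]
width: 0.0005
```

Call:
{"method": "drive_tool", "body": {
  "commands": [
    [[0.004,0,0,0],[0,0,0,0]]
  ]
}}

```text
time: 4.8
tool_pos: [0.5704, -0.0006, 0.0855]
ee_rot: [1.858, 1.571, -1.444]
wrist_force: [0.0, -0.3, 0.0]
width: 0.0004
```

Call:
{"method": "drive_tool", "body": {
  "commands": [
    [[0.004,0,0,0],[0,0,0,0]]
  ]
}}

```text
time: 5.0
tool_pos: [0.5706, -0.0005, 0.0851]
ee_rot: [2.346, 1.57, -0.956]
wrist_force: [-1.6, -1.6, 2.2]
width: 0.0002
```

Call:
{"method": "drive_tool", "body": {
  "commands": [
    [[0.004,0,0,0],[0,0,0,0]]
  ]
}}

```text
time: 5.2
tool_pos: [0.5707, -0.0004, 0.0849]
ee_rot: [2.354, 1.569, -0.947]
wrist_force: [-3.7, -1.6, 5.6]
width: 0.0004
```

Hatch2 gives the same response, so it's caught too. On to hatch3.

Call:
{"method": "drive_tool", "body": {
  "commands": [
    [[-0.048,0,0,0],[0,-0.149,0,0],[0,-0.15,0,0],[0,-0.149,0,0],[0.026,0,0,0],[0.01,0,0,0],[0,0,0,0]]
  ]
}}

```text
time: 5.9
tool_pos: [0.5876, 0.1103, 0.0857]
ee_rot: [0.476, 1.569, -2.825]
wrist_force: [0.7, -0.7, 0.1]
width: 0.0004
```

Call:
{"method": "drive_tool", "body": {
  "commands": [
    [[0.004,0,0,0],[0,0,0,0]]
  ]
}}

```text
time: 6.1
tool_pos: [0.5882, 0.11, 0.0855]
ee_rot: [1.871, 1.571, -1.431]
wrist_force: [0.4, 1.0, -0.4]
width: 0.0002
```

Call:
{"method": "drive_tool", "body": {
  "commands": [
    [[0.004,0,0,0],[0,0,0,0]]
  ]
}}

```text
time: 6.3
tool_pos: [0.5884, 0.1102, 0.085]
ee_rot: [2.6, 1.57, -0.701]
wrist_force: [-0.6, -2.1, 1.4]
width: 0.0005
```

Call:
{"method": "drive_tool", "body": {
  "commands": [
    [[0.004,0,0,0],[0,0,0,0]]
  ]
}}

```text
time: 6.5
tool_pos: [0.5886, 0.1103, 0.0841]
ee_rot: [2.552, 1.569, -0.749]
wrist_force: [-0.2, -2.6, 3.6]
width: 0.0004
```

```bash
python3 -c "
from h import *
st()"
```

```text
t 6.5 duct [0.045  0.0545] z 0.08412135264056017 F [-0.1851 -2.583   3.5985] w 0.0003524667992591375 j6 1.8217910329577665 y-axis [-0.0017 -1.    ] x [ 0.0014 -0.0013 -1.    ]
```

Call:
{"method": "drive_tool", "body": {
  "commands": [
    [[0.004,0,0,0],[0,0,0,0]]
  ]
}}

```text
time: 6.7
tool_pos: [0.5888, 0.1106, 0.0829]
ee_rot: [2.851, 1.569, -0.45]
wrist_force: [0.6, -2.9, 4.4]
width: 0.0007
```

Call:
{"method": "drive_tool", "body": {
  "commands": [
    [[0.004,0,0,0],[0,0,0,0]]
  ]
}}

```text
time: 6.9
tool_pos: [0.5888, 0.1109, 0.0817]
ee_rot: [3.062, 1.569, -0.238]
wrist_force: [1.1, -2.2, 3.9]
width: 0.0003
```

Hatch3 gives more than 3 mm at a steady 4 N or so, so it's the free one. I'll press its back strip down further to raise the front.

Call:
{"method": "drive_tool", "body": {
  "commands": [
    [[0.008,0,0,0],[0.008,0,0,0],[0.008,0,0,0],[0.008,0,0,0],[0,0,0,0]]
  ]
}}

```text
time: 7.4
tool_pos: [0.5879, 0.1111, 0.0727]
ee_rot: [0.043, 1.57, 3.025]
wrist_force: [2.7, -2.6, 2.0]
width: 0.0012
```

Call:
{"method": "drive_tool", "body": {
  "commands": [
    [[0.012,0,0,0],[0.012,0,0,0],[0.012,0,0,0],[0.008,0,0,0],[0,0,0,0]]
  ]
}}

```text
time: 7.9
tool_pos: [0.5876, 0.1117, 0.0615]
ee_rot: [-0.416, 1.569, 2.567]
wrist_force: [-0.1, 1.2, 1.0]
width: 0.0006
```

```bash
python3 -c "
from h import *
st();snap('side','side1')"
```

```text
t 7.9 duct [0.0438 0.0558] z 0.06154637436469102 F [-0.0672  1.1536  0.9791] w 0.0005731418775697642 j6 1.82181487313017 y-axis [-0.0009 -1.    ] x [-0.0014  0.0009 -1.    ]
```

View pics/side1.png

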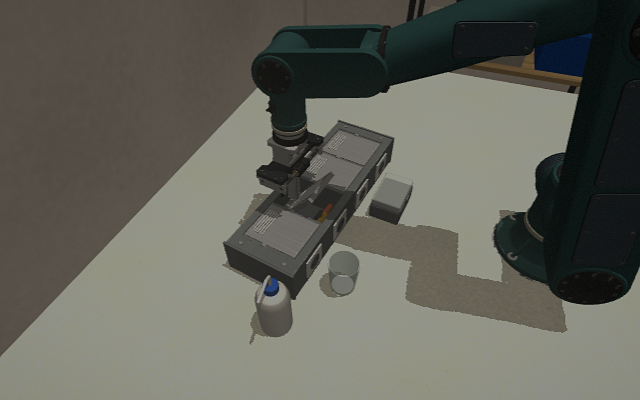

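The side view shows hatch3 tilted about 40°, with its raised front edge near (325,178), and the fingers on its back strip near (290,195). Now I'll lift, cross over the raised edge and come down in front of it.

Call:
{"method": "drive_tool", "body": {
  "commands": [
    [[-0.04,0,0,0],[-0.14,0,0,0],[-0.16,0,0,0],[-0.15,0,0,0],[0,0,0.15,0],[0,0,0.16,0],[0,0,0.16,0],[0,0,0.15,0],[0.14,0,0,0],[0.14,0,0,0],[0,0,0,0]]
  ]
}}

```text
time: 9.05
tool_pos: [0.4307, 0.135, 0.1103]
ee_rot: [0.339, 1.56, -2.961]
wrist_force: [-0.6, -0.5, -0.6]
width: 0.0002
```

```bash
python3 -c "
from h import *
st();s=snap('side','side2')
W=world(s);a=np.radians(-9.04);R=np.array([[np.cos(a),-np.sin(a)],[np.sin(a),np.cos(a)]])
D=(W[...,:2]-[.5356,.0635])@R
for y in(.02,.056,.09):
  m=(abs(D[...,1]-y)<.004)&(W[...,2]>.09)&(W[...,2]<.2)&(D[...,0]>-.09)&(D[...,0]<.06)
  p=np.c_[D[m][:,0],W[m][:,2]]; p=p[p[:,0].argsort()]; print(y,len(p)); print(p[::max(1,len(p)//12)])
"
```

```text
t 9.05 duct [-0.1149  0.0541] z 0.11034565942715166 F [-0.6066 -0.5364 -0.5907] w 0.0002191654289323134 j6 1.9075023266727391 y-axis [-0.0009 -1.    ] x [-0.0107 -0.0019 -0.9999]
0.02 9
[[-0.0108  0.1207]
 [-0.005   0.1137]
 [-0.0031  0.1108]
 [-0.0026  0.1104]
 [ 0.0045  0.1011]
 [ 0.0049  0.101 ]
 [ 0.0057  0.1001]
 [ 0.0118  0.0928]
 [ 0.0128  0.0915]]
0.056 21
[[-0.0367  0.1341]
 [-0.0365  0.1368]
 [-0.035   0.1371]
 [-0.0327  0.1364]
 [-0.0311  0.1433]
 [-0.0286  0.1415]
 [-0.028   0.1411]
 [-0.025   0.1384]
 [-0.0247  0.1385]
 [-0.023   0.1359]
 [-0.0171  0.1291]
 [-0.0168  0.1278]
 [-0.0155  0.1267]
 [-0.0087  0.1178]
 [-0.0083  0.1175]
 [-0.0074  0.1165]
 [-0.0012  0.1094]
 [-0.0005  0.1073]
 [ 0.0016  0.1046]
 [ 0.0073  0.0985]
 [ 0.0075  0.0977]]
0.09 35
[[-0.037   0.1357]
 [-0.0356  0.1344]
 [-0.0353  0.1368]
 [-0.035   0.1387]
 [-0.0333  0.1397]
 [-0.0315  0.1385]
 [-0.0307  0.1413]
 [-0.03    0.143 ]
 [-0.0288  0.1402]
 [-0.0271  0.1411]
 [-0.0206  0.1331]
 [-0.014   0.125 ]
 [-0.0117  0.1218]
 [-0.0049  0.1133]
 [ 0.0022  0.1044]
 [ 0.0052  0.1001]
 [ 0.0109  0.0933]
 [ 0.0131  0.0903]]
```

View pics/side2.png

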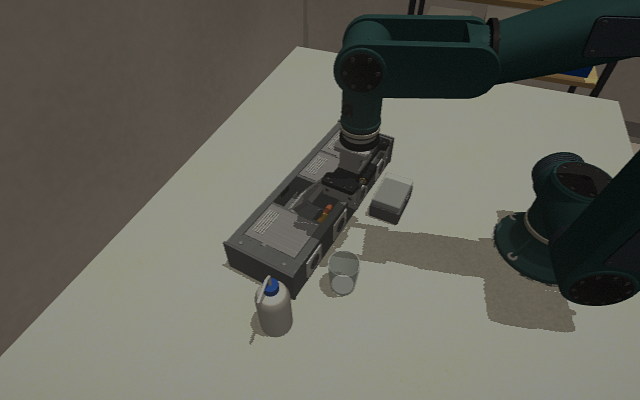

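Measured tilt is about 51°. The front edge is at duct x=-0.031, z=0.143, and the pivot works out at x=0.012, as it should. The fingertips are clear in front, at x=-0.115, so I'll push back and up.

Call:
{"method": "drive_tool", "body": {
  "commands": [
    [[-0.04,0,-0.04,0],[0,0,-0.08,0],[0,0,-0.08,0],[0,0,-0.04,0],[0,0,-0.02,0],[-0.006,0,-0.02,0],[-0.006,0,-0.02,0],[0,0,0,0]]
  ]
}}

```text
time: 9.9
tool_pos: [0.51, 0.1237, 0.1284]
ee_rot: [-3.069, 1.569, -0.087]
wrist_force: [0.6, 0.8, -0.0]
width: 0.0005
```

Call:
{"method": "drive_tool", "body": {
  "commands": [
    [[-0.006,0,-0.016,0],[-0.006,0,-0.016,0],[-0.006,0,-0.016,0],[-0.006,0,-0.016,0],[0,0,0,0]]
  ]
}}

```text
time: 10.4
tool_pos: [0.5259, 0.121, 0.1341]
ee_rot: [3.11, 1.569, -0.19]
wrist_force: [-0.4, -0.4, 0.8]
width: 0.0007
```

```bash
python3 -c "
from h import *
st()"
```

```text
t 10.4 duct [-0.0186  0.0552] z 0.13409986145697972 F [-0.4477 -0.4344  0.7501] w 0.0006909354454471053 j6 1.8514369433515416 y-axis [-0.0015 -1.    ] x [ 0.0013 -0.0003 -1.    ]
```

Call:
{"method": "drive_tool", "body": {
  "commands": [
    [[0,0,-0.016,0],[0,0,-0.016,0],[0,0,-0.012,0],[0,0,0,0]]
  ]
}}

```text
time: 10.8
tool_pos: [0.5364, 0.1193, 0.1338]
ee_rot: [2.786, 1.57, -0.514]
wrist_force: [-0.6, -0.1, -0.0]
width: 0.0004
```

```bash
python3 -c "
from h import *
st();s=snap('side','side3');cv2.imwrite('pics/side3c.png',cv2.resize(cv2.cvtColor(s['pixels'],cv2.COLOR_RGB2BGR)[110:290,200:420],None,fx=3,fy=3,interpolation=2))
"
```

```text
t 10.8 duct [-0.008   0.0552] z 0.13378869878430802 F [-0.5755 -0.0613 -0.0424] w 0.0003924964720675312 j6 1.8458948387090155 y-axis [-0.0015 -1.    ] x [ 0.0004 -0.0002 -1.    ]
```

View pics/side3c.png

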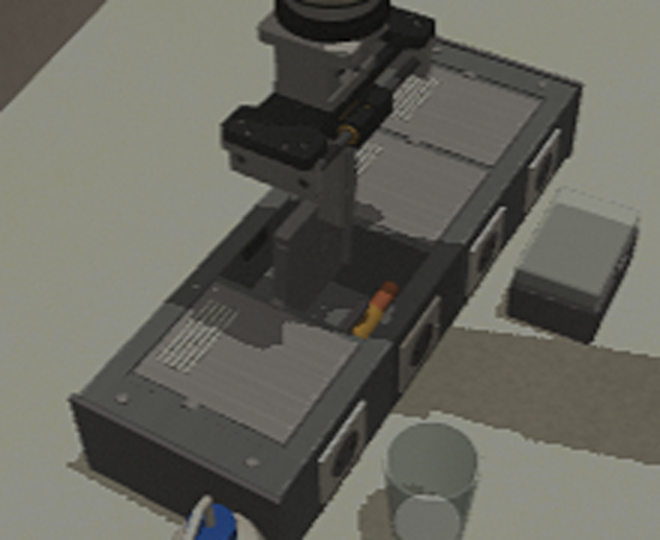

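In this crop hatch3 stands nearly upright at about (300,250), with the fingers in front of it at about (335,215). I'll make small steps up to the stop.

Call:
{"method": "drive_tool", "body": {
  "commands": [
    [[0,0,-0.012,0],[0,0,-0.012,0],[0,0,-0.012,0],[0,0,0,0]]
  ]
}}

```text
time: 11.25
tool_pos: [0.5452, 0.1179, 0.1339]
ee_rot: [3.035, 1.57, -0.266]
wrist_force: [-0.8, 0.5, -0.1]
width: 0.0004
```

Call:
{"method": "drive_tool", "body": {
  "commands": [
    [[0,0,-0.008,0],[0,0,0,0]]
  ]
}}

```text
time: 11.45
tool_pos: [0.5469, 0.1176, 0.1339]
ee_rot: [2.784, 1.571, -0.516]
wrist_force: [-0.1, 0.3, 0.6]
width: 0.0004
```

Call:
{"method": "drive_tool", "body": {
  "commands": [
    [[0,0,-0.006,0],[0,0,0,0]]
  ]
}}

```text
time: 11.65
tool_pos: [0.5483, 0.1174, 0.1339]
ee_rot: [2.195, 1.571, -1.105]
wrist_force: [0.3, 0.2, 0.0]
width: 0.0005
```

```bash
python3 -c "
from h import *
st()"
```

```text
t 11.65 duct [0.004  0.0552] z 0.13390219554451427 F [0.3327 0.245  0.0043] w 0.000504357370878086 j6 1.8398596878482347 y-axis [-0.0013 -1.    ] x [ 0.     -0.0001 -1.    ]
```

Call:
{"method": "drive_tool", "body": {
  "commands": [
    [[0,0,-0.006,0],[0,0,0,0]]
  ]
}}

```text
time: 11.85
tool_pos: [0.5486, 0.1174, 0.1339]
ee_rot: [0.119, 1.568, 3.101]
wrist_force: [-4.5, -0.0, 2.4]
width: 0.0007
```

Call:
{"method": "drive_tool", "body": {
  "commands": [
    [[0,0,-0.006,0],[0,0,0,0]]
  ]
}}

```text
time: 12.05
tool_pos: [0.5487, 0.1174, 0.1339]
ee_rot: [0.1, 1.565, 3.083]
wrist_force: [-8.4, 0.5, 3.8]
width: 0.0006
```

Call:
{"method": "drive_tool", "body": {
  "commands": [
    [[0,0,-0.004,0],[0,0,0,0]]
  ]
}}

```text
time: 12.25
tool_pos: [0.5487, 0.1174, 0.1339]
ee_rot: [0.097, 1.563, 3.08]
wrist_force: [-10.5, 0.8, 5.5]
width: 0.0008
```

It stalled at the predicted stop, x≈0.0045, with 10 N building up. I'll back off and check.

Call:
{"method": "drive_tool", "body": {
  "commands": [
    [[0,0,0.02,0],[0,0,0.06,0],[0,0,0.12,0],[0,0,0.14,0],[0,0,0.14,0],[-0.12,0,0.08,0],[-0.12,0,0.08,0],[0,0,0,0]]
  ]
}}

```text
time: 13.05
tool_pos: [0.3956, 0.1431, 0.1991]
ee_rot: [-2.79, 1.559, 0.194]
wrist_force: [0.7, -0.2, 0.4]
width: 0.0005
```

```bash
python3 -c "
from h import *
st();s=snap('side','side4');t=snap('top','top4')
a=np.radians(-9.04);R=np.array([[np.cos(a),-np.sin(a)],[np.sin(a),np.cos(a)]])
for n,q in(('side',s),('top',t)):
  W=world(q);D=(W[...,:2]-[.5356,.0635])@R
  m=(abs(D[...,1]-.056)<.045)&(W[...,2]>.095)&(W[...,2]<.17)&(abs(D[...,0])<.04)
  p=np.c_[D[m][:,0],W[m][:,2]];print(n,len(p),p[p[:,1].argsort()][::max(1,len(p)//14)])
cv2.imwrite('pics/side4c.png',cv2.resize(cv2.cvtColor(s['pixels'],cv2.COLOR_RGB2BGR)[110:290,200:420],None,fx=3,fy=3,interpolation=2))
W0=world(dict(np.load('pics/top0.npz')))
for v,u in((205,187),(246,250),(263,361)): print(W0[v,u],world(t)[v,u])
"
```

```text
t 13.05 duct [-0.1507  0.0566] z 0.19908057401502535 F [ 0.6583 -0.1877  0.3545] w 0.0005210447947570905 j6 1.9408021995448006 y-axis [-0. -1.] x [ 0.0115  0.0023 -0.9999]
side 494 [[0.0176 0.0952]
 [0.0174 0.0998]
 [0.0183 0.1048]
 [0.0189 0.1094]
 [0.0188 0.1145]
 [0.0202 0.1192]
 [0.0209 0.1239]
 [0.0195 0.1284]
 [0.0204 0.1333]
 [0.0207 0.138 ]
 [0.0151 0.1531]
 [0.0201 0.1543]
 [0.0168 0.155 ]
 [0.0228 0.1557]
 [0.0239 0.1568]]
top 350 [[0.0157 0.095 ]
 [0.0164 0.1013]
 [0.0173 0.1065]
 [0.0178 0.1127]
 [0.0178 0.1179]
 [0.0144 0.15  ]
 [0.0128 0.152 ]
 [0.0203 0.1528]
 [0.0188 0.1536]
 [0.0142 0.1542]
 [0.0155 0.1547]
 [0.0157 0.1552]
 [0.0228 0.1557]
 [0.0142 0.1567]]
[0.5037 0.3876 0.1457] [0.5045 0.3892 0.1405]
[0.4159 0.2695 0.0023] [0.3899 0.1721 0.5861]
[ 0.3681 -0.0057  0.0601] [ 0.3681 -0.0057  0.0601]
```

View pics/side4c.png

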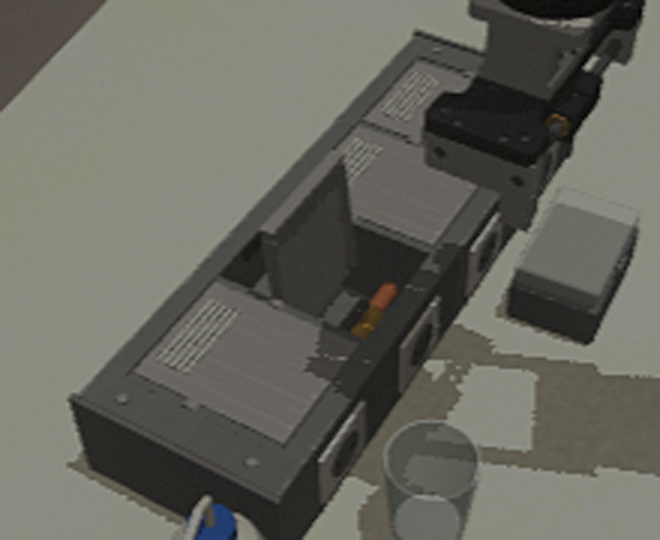

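View pics/top4.png

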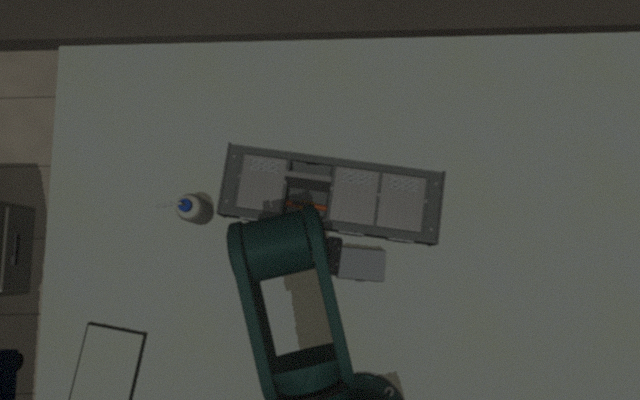

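Hatch3 leans about 5° past upright (4.7–5.2° from depth), which is its stop. The robot is clear, and the bottle, beaker and box are in place.

```bash
python3 -c "
from h import *
print(robot.close_job())"
```

```text
the job is handed in; nothing more can be done
None
```

Hatch3 was the free one; it now stands fully open against its stop, and I've handed the job in. The clock read about 13 s, well inside the 58 s limit.

- **Finding it:** I pressed the back strips in order with the fingers shut. Hatch1 and hatch2 held at about 6 N without moving, so I left them. Hatch3 gave more than 3 mm at about 4 N. I did not press hatch4, since the free one was already found.
- **Opening it:** I pressed hatch3's back strip down until it tilted to about 51°. Then I pushed its front edge up and back with the shut fingertips until it stalled at the stop. The x-force there reached 10.5 N, and I backed off.
- **Last checks:** With the arm clear, depth from the two cameras put hatch3 4.7° and 5.2° past upright; the stop is at 5°. The wrist force read about zero.
- **Bystanders:** The tip box measured exactly where it started. The bottle read within 2 mm sideways and 5 mm in height, which I put down to the camera reading. The arm hid the beaker from the top camera, so I checked it only by eye in the side view, where it looked unmoved.

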